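Rap the wedged grinding slug out of its upturned pot

TASK

The last grinding slug is wedged inside the upturned steel grinding pot. Hold the pot mouth down, low over the steel tray, and rap its rim on the tray floor, briskly but not violently and as often as it takes, until the slug drops out; then stand the empty pot, still mouth down, in the middle of the ribbed black draining mat and leave the slug in the tray. Do not touch the slug with the gripper, and do not disturb the cup, the timer or the marker.

Things in the scene. Friction and masses are not known exactly. Their poses are not given: they have to be found in the camera images.
- pot: Bare steel pot, 92 mm tall, 0.25 kg, standing upturned. Origin at the centre of its mouth (rim plane), z up through the closed end. Above 44 mm it is a 50 mm cylinder with three fine rings: grasp here from above, fingertips just over the collar (38 to 44 mm up, 64 mm across), which keeps the pot from sliding up in the hand. Below it flares to 59 mm. Bore 44 mm or more.
- slug: White ceramic cylinder 38 mm across, 36 mm long, 0.13-0.17 kg; origin at the centre of its lower face. Starts unseen in the pot, 48.5 mm above the rim, held by friction of about 10 times its weight. A rap at 0.1-0.2 m/s moves it 2-12 mm; gentler ones or pressing do nothing, 0.35 m/s may overload the wrist. After about 24 mm it drops free, and the held pot is lighter.
- tray: Pressed steel tray, fixed, 346 mm (its x) by 262 mm (its y), rim 20 mm high. Origin at the centre of its underside, z up; the floor lies 2 mm above the origin, and its flat part reaches 158 mm along x and 116 mm along y either way. An apple stands fixed at x 110 mm, y 60 mm in the tray's frame (74 mm across, 74 mm tall).
- mat: Black rubber draining mat, fixed, 110 x 110 mm and 7 mm thick, with seven ribs. Origin at the centre of its underside; things stand on the ribs 7 mm above it.
- powder_cup: Bystander: lidded specimen cup, 62 mm across, 73 mm tall, upright; origin at the centre of its underside.
- timer: Bystander: small bench timer, 66 x 66 x 19 mm; origin at the centre of its underside.
- marker: Bystander: marker pen lying on the worktop near its front edge, 122 mm long along its y, 14 mm thick; origin at the middle of its underside.
Mind the look-alikes: they are no part of the job. Leave any green or pink look-alike of the pot alone.

How it is judged:
By the outcome, as a careful person would: the job done as asked, in the order asked, and still so for the second after the job is handed in, with the robot touching nothing.
It also fails if it takes over 48 s, if anything falls off the work surface, if the arm or the gripper's body presses on something with over 40 N, if the wrist force passes 120 N, or if a joint passes its speed limit or range.

ROBOT

A 7-joint arm with a two-finger parallel gripper is mounted at the origin on a cart in front of the work surface, level with it; the furniture and walls round the work are solid. World frame = base frame: x ahead of the robot, y to its left, z up, the work surface at z = 0. Lengths are in m, angles in rad, forces in N, time in s.
With the tool pointing down it reaches from about 0.425 to 0.925 m from the base axis. Payload 6.8 kg.
Tool frame: the origin (TCP) lies midway between the tips of the shut fingers; the grasp point (between the pads) lies 19 mm behind it; y points along the fingers, z is the direction in which the jaws open and shut, and the axes are right-handed (so a half turn about y gives the same grasp; the last joint's range is limited). The gripper opens to 85 mm and grips with 20 to 120 N. Pads are 22 mm wide; open, the fingers measure 114 mm over their backs; the gripper's body (76 mm by 85 mm) begins 54 mm behind the grasp point. The pads swing forward as they close: fully open they stand 13 mm farther back than shut.
Start: joints at [1.085, 0.477, 0.022, 1.555, -0.011, 1.109, -0.083], TCP at [0.249, -0.627, 0.231] pointing down, gripper open.
Joint ranges: [-2.96, 2.96], [-0.34, 2.1], [-1.41, 1.46], [0.24, 2.44], [-1.37, 4.51], [0.17, 1.92], [-2.96, 2.96]. Speed limits (rad/s): [2.39, 2.39, 3.14, 3.14, 3.14, 3.14, 3.14].

INTERFACE

Orientations are given as a rotation vector (axis times angle).
In Python, from bench import r gives the robot as it stands.
- The arm moves only by the tool send_rows, never from a script. Its argument "rows" is text: rows parted by semicolons, each of 6 numbers parted by spaces: the shift along the world's x, y, z in m, then the turn, a rotation vector about the world's x, y, z in rad. A call has 1 to 20 rows; each row shifts and turns the commanded pose from where the row before left it; what a row does not reach is not made up. A row lasts 1/10 s, in which the tool goes at most 50 mm and 8.59 degrees, less where a joint would pass 70% of its speed; a pose out of reach is approached as far as the arm can. A call is refused whole if a number of a shift passes 0.05 or a number of a turn 0.15, either way. A call with a gripper value outside its range is refused whole. "grip" is the finger opening in m, from 0 to 0.0854, set as the call begins (left out, the last holds). The fingers move at their own pace and stop on an object; "grip_force" is the grip in N (left out, the last holds). Time passes only in rows, so rows that do not move let the fingers close. It gives the time, the measured TCP pose, the force and the opening at its end, in the units of the state.
- r.get_obs(): the state, without advancing time (a new reading comes with each control period).
- r.grab_frame(name): name is "side" or "top" or "wrist"; returns a dict with "pixels" (400x640x3 uint8, red, green, blue), "intrinsics" (3x3 intrinsics, pixels), "position" and "orientation" of the camera in the world. Camera axes: x right, y up, looking along -z (the intrinsics and any distortion apply to the point x, -y, -z); pixel columns grow to the right and rows downward; lengths in m; the calibration is good to about 2 mm. A picture is of the moment at which its call begins. There is no depth.
- r.hand_in(): hands the job in, once; it reports no verdict.
The state is a dict: "clock": time; "joints": joint angles; "qvel": joint speeds; "tau": joint torques, N m; "tcp_pos": TCP position; "orientation": TCP orientation; "contact_force": force on the tool from outside, world axes, zero at the start; "moment": the same for the moment, N m; "grip_width": finger opening in m.
Only numpy, scipy, OpenCV 4.12 (cv2) and the standard library are available. Lean on these libraries where they do the work, as an engineer would, in place of code of your own. Each camera call takes 0.05 s, during which the arm holds its last target.

## Working session

There is one attempt and no reset: what is moved stays moved. The work goes in short steps, Python scripts to look and compute and a tool call to move; the robot and the scene stay as the last step left them, time stands still between calls to the robot, and variables do not carry over. Pictures are saved under pics/ and viewed, and the job is handed in when it is done.

Besides the shell and the picture viewer there is one more tool, called after "Emit:" by a JSON object that holds its "op" and its "data", one argument or row to a line. send_rows: Moves the arm, as the interface text tells. Its arguments: {"type":"object","properties":{"rows":{"type":"string"},"grip":{"type":"number"},"grip_force":{"type":"number"}},"required":["rows"]}

```bash
ls; mkdir -p pics; python3 - <<'E'
from bench import r
import cv2,pickle
o=r.get_obs()
for k,v in o.items(): print(k,v)
for n in ["side","top","wrist"]:
    f=r.grab_frame(n); cv2.imwrite(f"pics/{n}0.png",f["pixels"][:,:,::-1]); pickle.dump(f,open(f"pics/{n}0.pkl","wb"))
    print(n,f["position"],f["orientation"],f["intrinsics"],[k for k in f])
E
```

```text
pics
clock 0.0
joints [ 1.08486709  0.47781158  0.02235873  1.55644878 -0.0115131   1.10929576
 -0.0831065 ]
qvel [-5.81665307e-04 -9.53439175e-05 -1.59637928e-03  8.09985320e-04
 -2.21820460e-05  6.29072625e-05  1.59207943e-04]
tau [-9.32926099e-06 -5.96441674e+01  1.60841670e+00 -2.81189561e+01
  1.27169615e-02  9.37143923e-03  2.29093740e-05]
tcp_pos [ 0.24877092 -0.62685019  0.23031952]
orientation [-0.38572858  2.01677661 -2.01314042]
contact_force [-0.38248459 -0.9120158  -0.55971707]
moment [-0.0005063  -0.04414284  0.02667002]
grip_width 0.0854448084410983
side [0.20191462 0.71790947 0.55135651] [ 0.28396154 -1.40785248 -2.44867221] [[444.77494615   0.         311.96757448]
 [  0.         444.77494615 198.15205418]
 [  0.           0.           1.        ]] ['pixels', 'intrinsics', 'position', 'orientation']
top [ 0.43756276 -0.05788091  0.92843802] [ 0.06023935 -0.08025584 -1.58413771] [[386.43574142   0.         325.42893781]
 [  0.         386.43574142 197.64508735]
 [  0.           0.           1.        ]] ['pixels', 'intrinsics', 'position', 'orientation']
wrist [ 0.31903826 -0.59980603  0.3720732 ] [-0.26212101  0.18052564 -1.18396862] [[301.72838707   0.         318.32008959]
 [  0.         301.72838707 200.37687996]
 [  0.           0.           1.        ]] ['pixels', 'intrinsics', 'position', 'orientation']
```

View pics/top0.png

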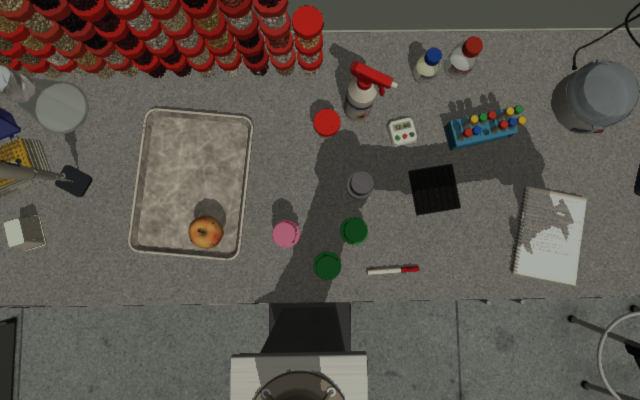

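View pics/side0.png

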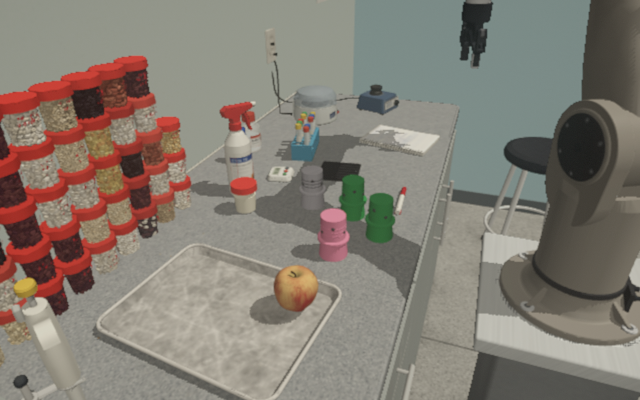

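View pics/wrist0.png

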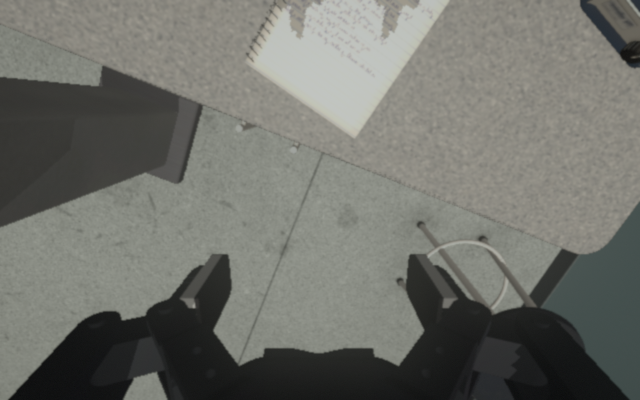

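```bash
cat > h.py <<'E'
import numpy as np,cv2,pickle
from scipy.spatial.transform import Rotation as R
def ray(f,u,v):
    K=f["intrinsics"];d=np.array([(u-K[0,2])/K[0,0],-(v-K[1,2])/K[1,1],-1.])
    return np.array(f["position"]),R.from_rotvec(f["orientation"]).apply(d)
def atz(f,u,v,z):
    p,d=ray(f,u,v);return p+d*(z-p[2])/d[2]
def proj(f,P):
    q=R.from_rotvec(f["orientation"]).inv().apply(np.atleast_2d(P)-f["position"]);K=f["intrinsics"]
    return np.c_[K[0,0]*q[:,0]/-q[:,2]+K[0,2],K[1,1]*-q[:,1]/-q[:,2]+K[1,2]]
def circ(c,rad,z,n=60):
    t=np.linspace(0,2*np.pi,n);return np.c_[c[0]+rad*np.cos(t),c[1]+rad*np.sin(t),np.full(n,z)]
def crop(f,u0,v0,w,h,s,name):
    im=f["pixels"][v0:v0+h,u0:u0+w,::-1];cv2.imwrite(name,cv2.resize(im,None,fx=s,fy=s,interpolation=cv2.INTER_CUBIC))
def ld(n): return pickle.load(open(f"pics/{n}.pkl","rb"))
E
python3 - <<'E'
from h import *
t=ld("top0");s=ld("side0")
crop(t,330,150,140,80,5,"pics/c1.png");crop(s,280,140,100,100,6,"pics/c2.png")
crop(t,120,95,150,175,3,"pics/c3.png")
E
```

```text
(no output)
```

View pics/c1.png

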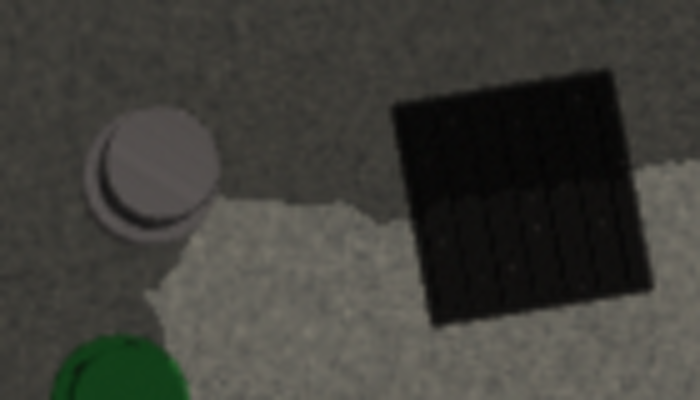

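View pics/c2.png

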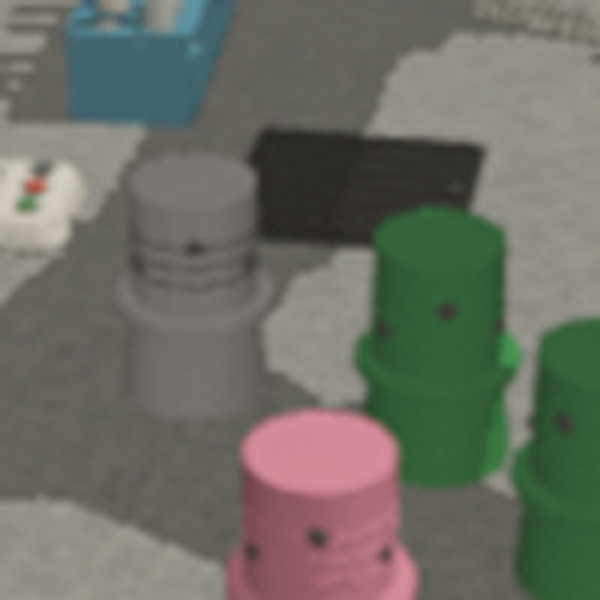

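View pics/c3.png

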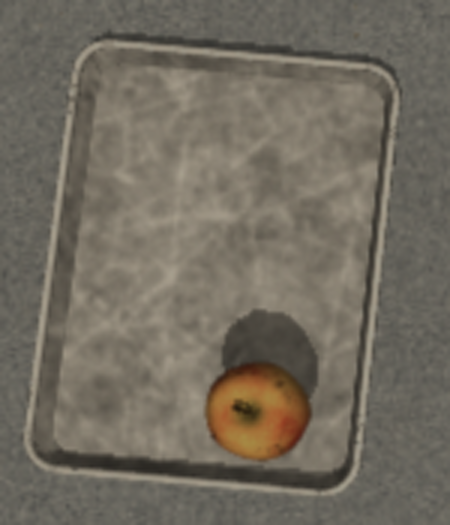

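```bash
python3 - <<'E'
from h import *
np.set_printoptions(precision=4,suppress=True)
t=ld("top0");s=ld("side0")
p=atz(t,362.2,182.6,.092);print("pot top",p)
p2=atz(s,280+193/6,140+180/6,.092);print("pot side",p2)
for z,sc in [(.092,1)]:
    pass
C=np.array([atz(t,330+u/5,150+v/5,.007) for u,v in [(393,103),(610,70),(652,290),(433,326)]])
print(C,C.mean(0),[np.linalg.norm(C[i]-C[i-1]) for i in range(4)])
ms=np.array([atz(s,280+u/6,140+v/6,.007) for u,v in [(262,128),(485,147),(468,245),(248,235)]]);print("mat side",ms.mean(0),ms)
T=np.array([atz(t,120+u/3,95+v/3,.02) for u,v in [(78,40),(401,68),(352,494),(27,468)]])
print(T,T.mean(0),[np.linalg.norm(T[i]-T[i-1]) for i in range(4)])
for n,u,v,z in [("timer",402,131,.019),("redcup",327,122,.073),("apple",206,231,.06),("green1",354,231,.092),("pink",286,234,.092),("marker",395,270,.007),("spray",372,76,.2)]:
    print(n,atz(t,u,v,z))
E
```

```text
pot top [ 0.5442 -0.1499  0.092 ]
pot side [ 0.5388 -0.1456  0.092 ]
[[ 0.5827 -0.2721  0.007 ]
 [ 0.5975 -0.3781  0.007 ]
 [ 0.4905 -0.3936  0.007 ]
 [ 0.4748 -0.2876  0.007 ]] [ 0.5364 -0.3329  0.007 ] [np.float64(0.10907056830749438), np.float64(0.10699771165887478), np.float64(0.10811608352602134), np.float64(0.107138872132393)]
mat side [ 0.5242 -0.3236  0.007 ] [[ 0.5896 -0.3678  0.007 ]
 [ 0.4837 -0.3808  0.007 ]
 [ 0.4647 -0.2837  0.007 ]
 [ 0.5588 -0.2622  0.007 ]]
[[0.7397 0.3567 0.02  ]
 [0.7139 0.0992 0.02  ]
 [0.3772 0.1366 0.02  ]
 [0.401  0.387  0.02  ]] [0.5579 0.2449 0.02  ] [np.float64(0.34000582917196154), np.float64(0.25876959853968867), np.float64(0.3387561359100085), np.float64(0.25160369884205225)]
timer [ 0.6773 -0.2567  0.019 ]
redcup [ 0.6858 -0.0755  0.073 ]
apple [0.4442 0.198  0.06  ]
green1 [ 0.4392 -0.1297  0.092 ]
pink [0.435 0.017 0.092]
marker [ 0.3463 -0.2318  0.007 ]
spray [ 0.7396 -0.1621  0.2   ]
```

Pot candidates (top view): grey (362,183), pink (286,234), green (354,231) and (327,266). The bare-steel grey one at (362,183) is the pot; the enlarged crop shows its grey cylinder with three rings and a collar. The mat is at (434,189), and the tray is at left with the apple at its near end.

```bash
python3 - <<'E'
from h import *
from bench import r
o=r.get_obs();M=R.from_rotvec(o["orientation"]).as_matrix();print(M.round(3))
# align tool z with +-y world, tool y down
for sg in (1,-1):
    y=np.array([0,0,-1.]);z=np.array([0,sg,0.]);x=np.cross(y,z)
    print(sg,(R.from_matrix(np.c_[x,y,z])*R.from_matrix(M).inv()).as_rotvec().round(3))
print(np.array([.542,-.1485,.2])-o["tcp_pos"])
E
```

```text
[[-0.929 -0.001  0.369]
 [-0.369  0.001 -0.929]
 [ 0.    -1.    -0.001]]
1 [ 1.000e-03 -2.000e-03  2.764e+00]
-1 [-0.001 -0.    -0.378]
[ 0.29317583  0.47850364 -0.03054261]
```

Emit:
{"op": "send_rows", "data": {
  "rows": "0.0115 0.0185 0 0 0 -0.009;0.0225 0.0365 -0.0025 0 0 -0.03;0.0225 0.0365 -0.0025 0 0 -0.03;0.0225 0.0365 -0.0025 0 0 -0.03;0.0225 0.0365 -0.0025 0 0 -0.03;0.0225 0.0365 -0.0025 0 0 -0.03;0.0225 0.0365 -0.0025 0 0 -0.03;0.0225 0.0365 -0.0025 0 0 -0.03;0.0225 0.0365 -0.0025 0 0 -0.03;0.0225 0.0365 -0.0025 0 0 -0.03;0.0225 0.0365 -0.0025 0 0 -0.03;0.0225 0.0365 -0.0025 0 0 -0.03;0.0225 0.0365 -0.0025 0 0 -0.03;0.0115 0.0185 0 0 0 -0.009;0 0 0 0 0 0;0 0 0 0 0 0",
  "grip": 0.0854
}}

```text
clock: 1.75
tcp_pos: [0.5417, -0.1524, 0.201]
orientation: [0.002, -2.221, 2.222]
contact_force: [-0.6, -0.1, 0.0]
grip_width: 0.0855
```

```bash
python3 - <<'E'
from h import *
from bench import r
f=r.grab_frame("wrist");pickle.dump(f,open("pics/wrist1.pkl","wb"));cv2.imwrite("pics/wrist1.png",f["pixels"][:,:,::-1])
o=r.get_obs();print(o["clock"],o["tcp_pos"],o["joints"].round(3));print(R.from_rotvec(o["orientation"]).as_matrix().round(3),f["position"])
for c in [(.542,-.1485)]: print(proj(f,[[*c,.092],[*c,.044],[*o["tcp_pos"]]]))
E
```

```text
1.8 [ 0.54132998 -0.15347329  0.20106283] [ 0.276  0.331 -0.137  1.852  0.055  0.963 -1.457]
[[-1.    -0.001 -0.001]
 [ 0.001 -0.001 -1.   ]
 [ 0.001 -1.     0.001]] [ 0.61735051 -0.15290535  0.3425974 ]
[[313.34768078 197.7765205 ]
 [314.10817407 184.21491972]
 [319.49961549 259.09424229]]
```

View pics/wrist1.png

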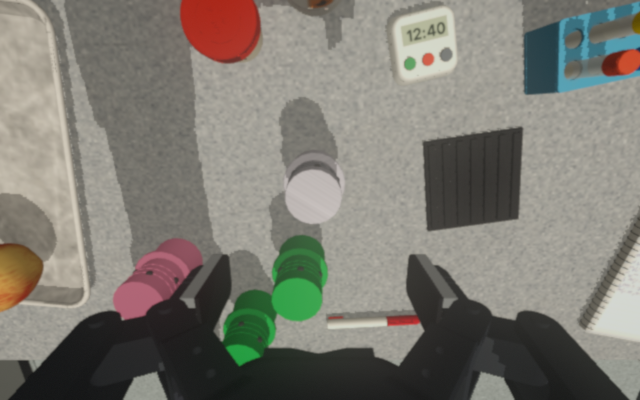

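```bash
python3 - <<'E'
from h import *
w=ld("wrist1");crop(w,270,140,90,100,6,"pics/c4.png");crop(w,410,115,130,125,5,"pics/c5.png")
E
```

```text
(no output)
```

View pics/c4.png

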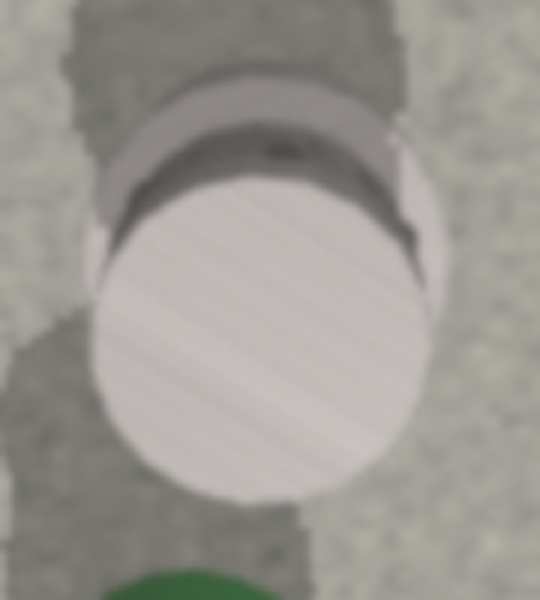

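View pics/c5.png

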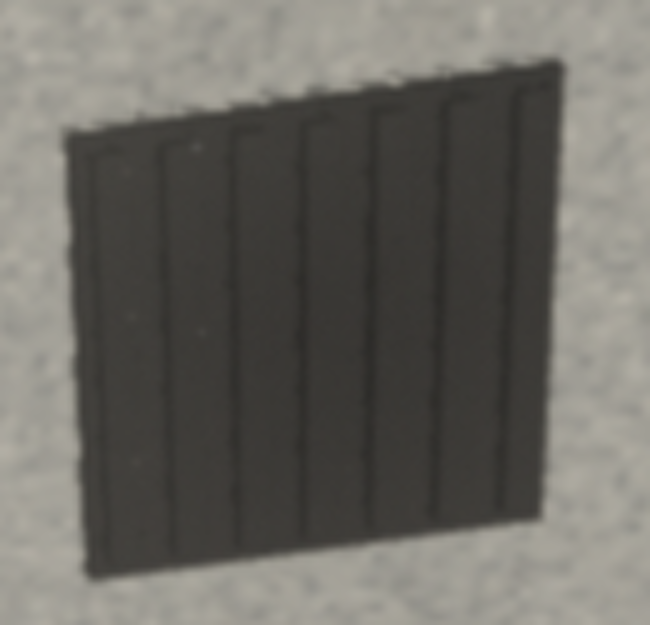

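```bash
python3 - <<'E'
from h import *
np.set_printoptions(precision=4,suppress=True)
w=ld("wrist1")
print("pot",atz(w,270+262/6,140+340/6,.092), "L/R",atz(w,270+92/6,140+340/6,.092),atz(w,270+430/6,140+340/6,.092),atz(w,270+262/6,140+178/6,.092),atz(w,270+262/6,140+503/6,.092))
C=np.array([atz(w,410+u/5,115+v/5,.007) for u,v in [(67,133),(563,63),(540,520),(88,577)]])
print(C,C.mean(0),[np.linalg.norm(C[i]-C[i-1]) for i in range(4)])
print(proj(ld("top0"),[[.542,-.1485,.092]]))
E
```

```text
pot [ 0.543  -0.1488  0.092 ] L/R [ 0.543  -0.1242  0.092 ] [ 0.543 -0.173  0.092] [ 0.5667 -0.1489  0.092 ] [ 0.5178 -0.1487  0.092 ]
[[ 0.5809 -0.2682  0.007 ]
 [ 0.5959 -0.374   0.007 ]
 [ 0.4902 -0.3898  0.007 ]
 [ 0.4755 -0.2841  0.007 ]] [ 0.5356 -0.329   0.007 ] [np.float64(0.10652582270131873), np.float64(0.10694527660128314), np.float64(0.10683676342506161), np.float64(0.10671768049972644)]
[[361.5955 183.6137]]
```

Emit:
{"op": "send_rows", "data": {
  "rows": "0.0015 0.004 -0.01 0 0 0;0 0 -0.022 0 0 0;0 0 -0.024 0 0 0;0 0 -0.024 0 0 0;0 0 -0.024 0 0 0;0 0 -0.022 0 0 0;0 0 -0.02 0 0 0;0 0 -0.01 0 0 0;0 0 0 0 0 0;0 0 0 0 0 0"
}}

```text
clock: 2.8
tcp_pos: [0.5436, -0.1488, 0.0457]
orientation: [-0.001, -2.221, 2.221]
contact_force: [-0.1, 0.6, 0.2]
grip_width: 0.0855
```

```bash
python3 - <<'E'
from h import *
from bench import r
f=r.grab_frame("side");pickle.dump(f,open("pics/side2.pkl","wb"));crop(f,230,60,180,180,4,"pics/side2.png")
o=r.get_obs();print(o["clock"],o["tcp_pos"])
E
```

```text
2.85 [ 0.54409252 -0.14879719  0.04612631]
```

View pics/side2.png

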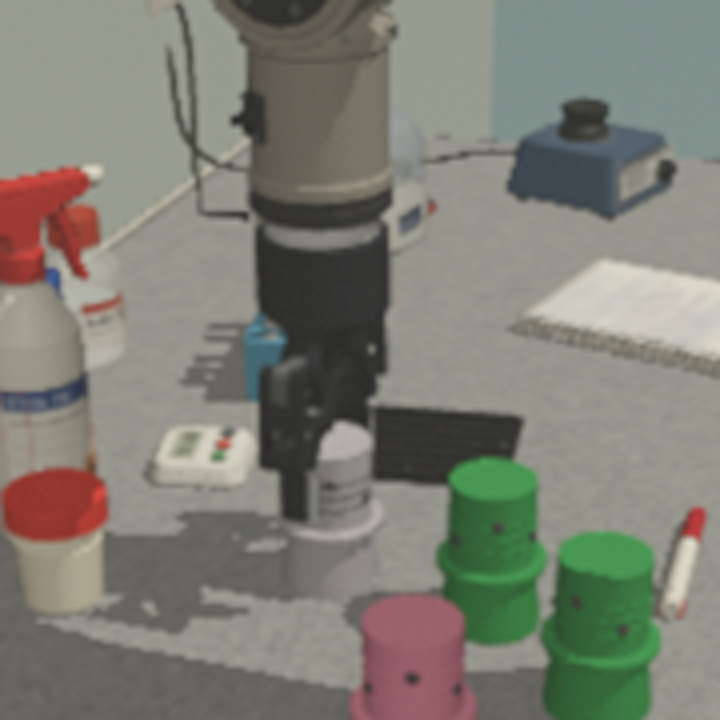

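Emit:
{"op": "send_rows", "data": {
  "rows": "0 0 0 0 0 0;0 0 0 0 0 0;0 0 0 0 0 0;0 0 0 0 0 0;0 0 0 0 0 0;0 0 0 0 0 0;0 0 0 0 0 0;0 0 0 0 0 0",
  "grip": 0,
  "grip_force": 100
}}

```text
clock: 3.65
tcp_pos: [0.5441, -0.1485, 0.0464]
orientation: [0.002, 2.22, -2.221]
contact_force: [-1.5, 1.5, 6.5]
grip_width: 0.0481
```

```bash
python3 - <<'E'
from h import *
from bench import r
f=r.grab_frame("side");pickle.dump(f,open("pics/side3.pkl","wb"));crop(f,270,110,100,110,6,"pics/side3.png")
o=r.get_obs();print(o["clock"],o["tcp_pos"],o["grip_width"],o["contact_force"])
E
```

```text
3.7 [ 0.54415152 -0.14847467  0.04643346] 0.047592716223910245 [-1.2161617   0.63234944  6.40822573]
```

View pics/side3.png

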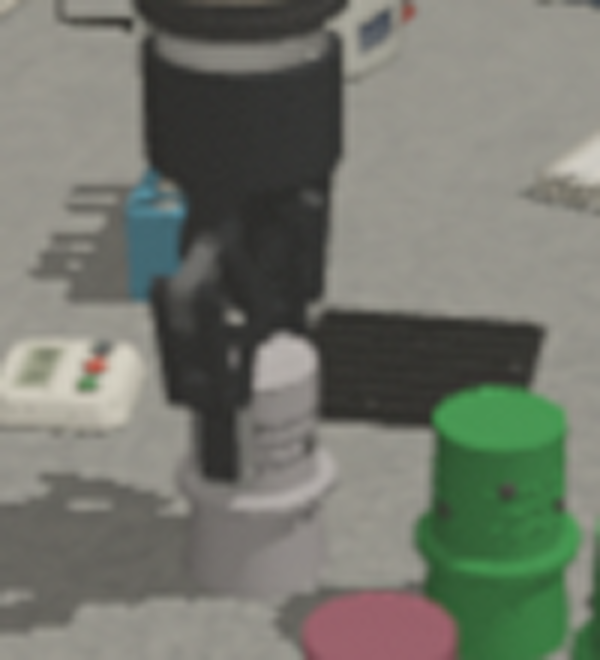

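Emit:
{"op": "send_rows", "data": {
  "rows": "0 0 0.01 0 0 0;0 0 0.025 0 0 0;0 0 0.03 0 0 0;0 0.01 0.025 0 0 0;0.003 0.02 0.01 0 0 0;0.0055 0.04 0 0 0 0;0.0055 0.04 0 0 0 0;0.0055 0.04 0 0 0 0;0.0055 0.04 0 0 0 0;0.0055 0.04 0 0 0 0;0.0055 0.04 0 0 0 0;0.0055 0.04 0 0 0 0;0.0055 0.04 0 0 0 0;0.006 0.03 -0.01 0 0 0;0.003 0.02 -0.02 0 0 0;0 0 -0.02 0 0 0;0 0 -0.01 0 0 0;0 0 0 0 0 0;0 0 0 0 0 0"
}}

```text
clock: 5.6
tcp_pos: [0.5998, 0.2506, 0.0858]
orientation: [-0.002, -2.22, 2.221]
contact_force: [0.3, 0.4, -4.2]
grip_width: 0.0477
```

```bash
python3 - <<'E'
from h import *
from bench import r
f=r.grab_frame("side");pickle.dump(f,open("pics/side4.pkl","wb"));cv2.imwrite("pics/side4.png",f["pixels"][:,:,::-1])
o=r.get_obs();print(o["clock"],o["tcp_pos"],o["grip_width"],o["contact_force"])
E
```

```text
5.65 [0.60026412 0.25091046 0.08635702] 0.04808854176383001 [ 0.83209254 -0.19982781 -4.38503498]
```

View pics/side4.png

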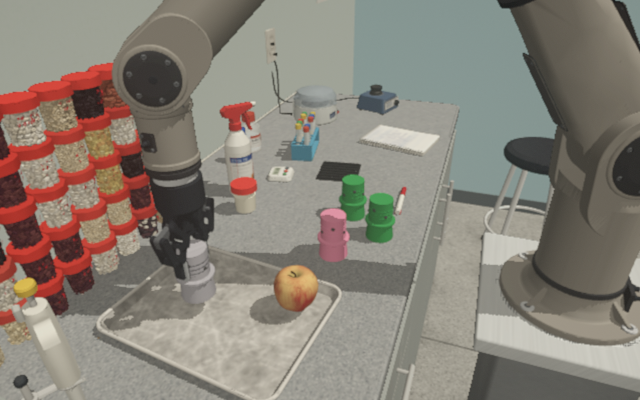

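Emit:
{"op": "send_rows", "data": {
  "rows": "0 0 -0.01 0 0 0;0 0 -0.015 0 0 0;0 0 -0.016 0 0 0"
}}

```text
clock: 5.95
tcp_pos: [0.6007, 0.2521, 0.0458]
orientation: [0.003, 2.221, -2.219]
contact_force: [-22.3, -18.5, 89.6]
grip_width: 0.0479
```

```bash
python3 - <<'E'
from bench import r
o=r.get_obs();print(o["clock"],o["tcp_pos"],o["grip_width"],o["contact_force"])
E
```

```text
5.95 [0.60068279 0.25208387 0.0457687 ] 0.0479350496484939 [-22.34485561 -18.4807197   89.64286807]
```

Emit:
{"op": "send_rows", "data": {
  "rows": "0 0 0.005 0 0 0;0 0 0.01 0 0 0;0 0 0.01 0 0 0"
}}

```text
clock: 6.25
tcp_pos: [0.5988, 0.2513, 0.0688]
orientation: [0.002, -2.22, 2.221]
contact_force: [-0.8, 0.1, -4.3]
grip_width: 0.0479
```

Emit:
{"op": "send_rows", "data": {
  "rows": "0 0 -0.009 0 0 0;0 0 -0.0145 0 0 0"
}}

```text
clock: 6.45
tcp_pos: [0.6003, 0.252, 0.046]
orientation: [0.003, 2.222, -2.219]
contact_force: [0.5, 0.1, -4.8]
grip_width: 0.0477
```

Emit:
{"op": "send_rows", "data": {
  "rows": "0 0 0.008 0 0 0;0 0 0.0155 0 0 0;0 0 0 0 0 0;0 0 0 0 0 0"
}}

```text
clock: 6.85
tcp_pos: [0.5999, 0.2516, 0.0699]
orientation: [0.002, 2.222, -2.221]
contact_force: [-0.5, 0.1, -4.9]
grip_width: 0.0479
```

```bash
python3 - <<'E'
from bench import r
o=r.get_obs();print(o["clock"],o["tcp_pos"],o["grip_width"],o["contact_force"],o["tau"])
E
```

```text
6.85 [0.5999036  0.25163519 0.06989708] 0.04787944235063454 [-0.50781838  0.08494863 -4.88942502] [-2.67693278e-02 -6.57947874e+01 -2.22077832e+00 -2.42855752e+01
  1.95580098e-03 -2.61906949e-03  6.28030248e-03]
```

Emit:
{"op": "send_rows", "data": {
  "rows": "0 0 -0.0095 0 0 0;0 0 -0.0155 0 0 0"
}}

```text
clock: 7.05
tcp_pos: [0.6001, 0.2517, 0.0442]
orientation: [0.002, 2.221, -2.22]
contact_force: [-10.0, -8.8, 89.5]
grip_width: 0.0474
```

Emit:
{"op": "send_rows", "data": {
  "rows": "0 0 0.01 0 0 0;0 0 0.015 0 0 0;0 0 0 0 0 0"
}}

```text
clock: 7.35
tcp_pos: [0.6006, 0.2522, 0.071]
orientation: [0.003, 2.222, -2.219]
contact_force: [0.8, 0.6, -4.1]
grip_width: 0.0477
```

```bash
python3 - <<'E'
from h import *
from bench import r
f=r.grab_frame("side");pickle.dump(f,open("pics/side5.pkl","wb"));crop(f,140,190,120,130,5,"pics/side5.png")
o=r.get_obs();print(o["clock"],o["tcp_pos"],o["grip_width"],o["contact_force"])
E
```

```text
7.4 [0.60026082 0.251993   0.07027079] 0.04750932139883429 [ 0.4217643   1.15778994 -4.73720403]
```

View pics/side5.png

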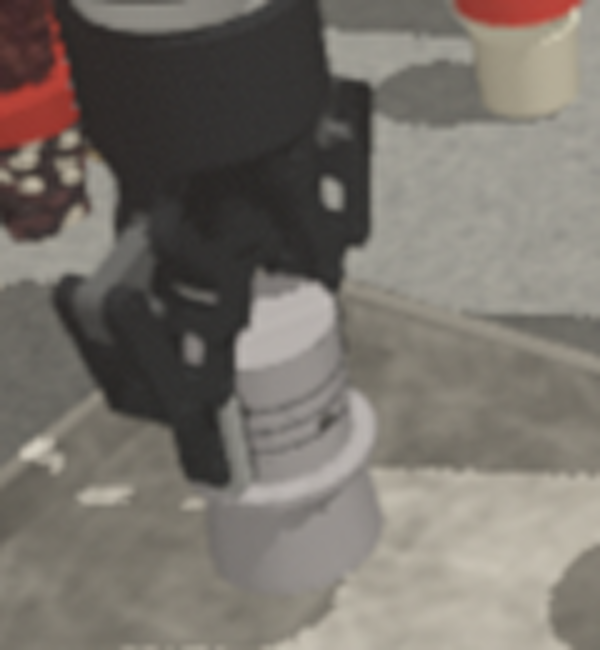

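Emit:
{"op": "send_rows", "data": {
  "rows": "0 0 -0.0105 0 0 0;0 0 -0.0145 0 0 0;0 0 0.01 0 0 0;0 0 0.015 0 0 0;0 0 0 0 0 0;0 0 -0.0105 0 0 0;0 0 -0.0145 0 0 0;0 0 0.01 0 0 0;0 0 0.015 0 0 0;0 0 0 0 0 0;0 0 0 0 0 0"
}}

```text
clock: 8.5
tcp_pos: [0.5999, 0.2519, 0.0699]
orientation: [0.002, 2.222, -2.22]
contact_force: [-0.3, 0.1, -4.0]
grip_width: 0.0476
```

```bash
python3 - <<'E'
from bench import r
import numpy as np
o=r.get_obs();print(o["clock"],o["tcp_pos"],o["grip_width"],o["contact_force"])
E
```

```text
8.5 [0.59994344 0.25194824 0.06987932] 0.0475860848805336 [-0.26436255  0.05999143 -4.01329352]
```

Emit:
{"op": "send_rows", "data": {
  "rows": "0 0 -0.0105 0 0 0;0 0 -0.015 0 0 0"
}}

```text
clock: 8.7
tcp_pos: [0.6015, 0.2529, 0.045]
orientation: [0.006, 2.222, -2.216]
contact_force: [-6.1, 10.0, 4.3]
grip_width: 0.0475
```

Emit:
{"op": "send_rows", "data": {
  "rows": "0 0 0.0105 0 0 0;0 0 0.015 0 0 0;0 0 0 0 0 0;0 0 0 0 0 0"
}}

```text
clock: 9.1
tcp_pos: [0.6, 0.2514, 0.0701]
orientation: [0.002, 2.221, -2.221]
contact_force: [-0.6, -0.5, -2.8]
grip_width: 0.0474
```

Emit:
{"op": "send_rows", "data": {
  "rows": "0 0 0.01 0 0 0;0 0 0.02 0 0 0;0 0 0.02 0 0 0;0 0 0.01 0 0 0;0 0 0 0 0 0;0 0 0 0 0 0"
}}

```text
clock: 9.7
tcp_pos: [0.5991, 0.2513, 0.1288]
orientation: [0.0, -2.221, 2.221]
contact_force: [-0.2, -1.1, -2.6]
grip_width: 0.0472
```

```bash
python3 - <<'E'
from h import *
from bench import r
f=r.grab_frame("side");pickle.dump(f,open("pics/side6.pkl","wb"));crop(f,100,150,250,230,3,"pics/side6.png")
o=r.get_obs();print(o["clock"],o["tcp_pos"],o["grip_width"],o["contact_force"])
E
```

```text
9.75 [0.59880142 0.25117975 0.12831869] 0.04732739078863569 [-6.06496501e-01 -3.13848226e-03 -3.24538598e+00]
```

View pics/side6.png

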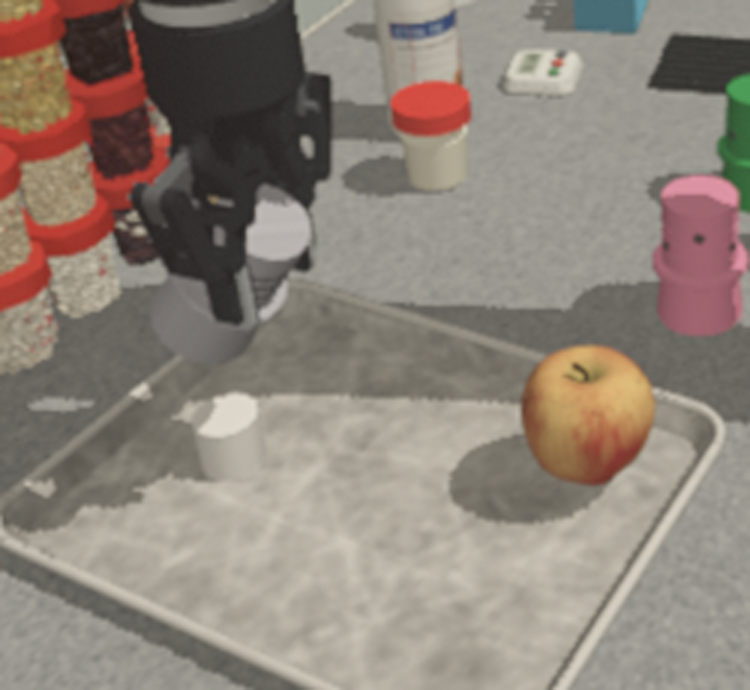

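The slug stands in the tray at about (177,295) in the side view. The pot has swung in the grip, its mouth toward +x, so I measure the tilt next.

```bash
python3 - <<'E'
from h import *
from bench import r
f=r.grab_frame("wrist");pickle.dump(f,open("pics/wrist7.pkl","wb"));cv2.imwrite("pics/wrist7.png",f["pixels"][:,:,::-1])
s=ld("side6");crop(s,130,190,100,100,7,"pics/side7.png")
E
```

```text
(no output)
```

View pics/wrist7.png

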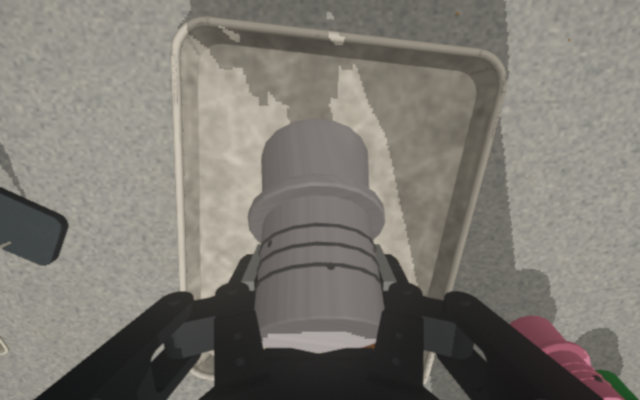

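View pics/side7.png

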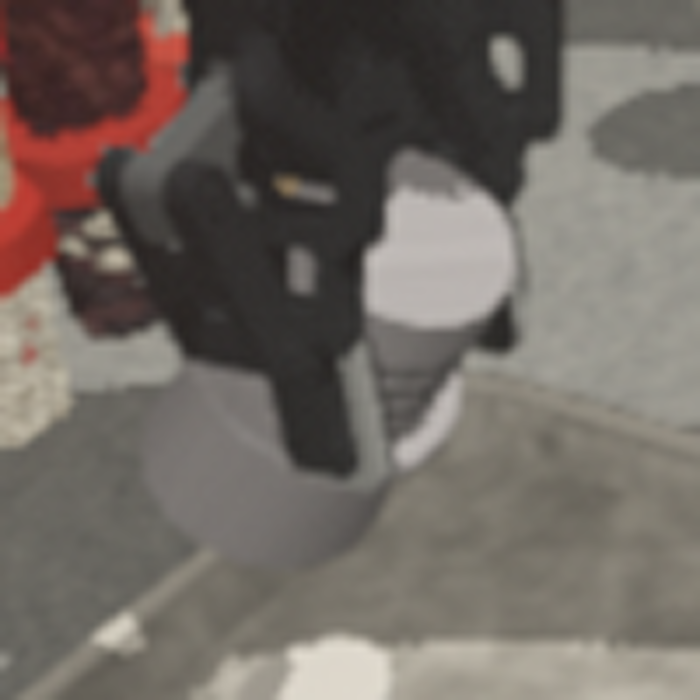

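```bash
cat > fit.py <<'E'
from h import *
from scipy.optimize import least_squares
def ring(p,h,rad):
    c=np.array(p[:3]);Rr=R.from_euler("y",-p[3])  # top toward -x, mouth toward +x for positive
    return c+Rr.apply(circ((0,0),rad,h,180))
def ext(f,p,h,rad,kind):
    q=proj(f,ring(p,h,rad)); return {"L":q[:,0].min(),"R":q[:,0].max(),"T":q[:,1].min(),"B":q[:,1].max()}[kind]
def fit(obs,p0):
    g=lambda p:[ext(f,p,h,rad,k)-v for f,h,rad,k,v in obs]
    s=least_squares(g,p0,x_scale=[.01,.01,.01,.1],loss="soft_l1");return s.x,np.array(g(s.x))
E
python3 - <<'E'
from fit import *
np.set_printoptions(precision=4,suppress=True)
w=ld("wrist7");s=ld("side6")
obs=[(w,41e-3,.032,"L",249),(w,41e-3,.032,"R",385),(w,0,.0295,"T",120),
(s,.092,.025,"R",130+516/7),(s,.092,.025,"B",190+328/7),(s,0,.0295,"B",190+572/7),(s,0,.0295,"L",130+142/7),(s,.041,.032,"R",130+463/7)]
for t0 in (.3,.8):
    x,res=fit(obs,[.62,.25,.09,t0]);print(x,np.degrees(x[3]),res)
th=x[3];G=x[:3]+np.array([-np.sin(th),0,np.cos(th)])*.063;print(G)
E
```

```text
[0.644  0.2513 0.1023 0.603 ] 34.54675986361027 [-0.168   0.2642  0.0554 -0.3186  0.3997  0.0182  0.2161 -0.09  ]
[0.644  0.2513 0.1023 0.603 ] 34.54675999767086 [-0.168   0.2642  0.0554 -0.3186  0.3997  0.0182  0.2161 -0.09  ]
[0.6083 0.2513 0.1542]
```

Emit:
{"op": "send_rows", "data": {
  "rows": "0 0 0.015 0 0 0;0 -0.012 0.025 0 0 0;-0.0045 -0.04 0.01 0 0 0;-0.0045 -0.04 0 0 0 0;-0.0045 -0.04 0 0 0 0;-0.0045 -0.04 0 0 0 0;-0.0045 -0.04 0 0 0 0;-0.0045 -0.04 0 0 0 0;-0.0045 -0.04 0 0 0 0;-0.0045 -0.04 0 0 0 0;-0.0045 -0.04 0 0 0 0;-0.0045 -0.04 0 0 0 0;-0.0045 -0.04 0 0 0 0;-0.0045 -0.04 0 0 0 0;-0.0045 -0.04 0 0 0 0;-0.0045 -0.04 0 0 0 0;0 -0.012 0 0 0 0;0 0 0 0 0 0"
}}

```text
clock: 11.6
tcp_pos: [0.5356, -0.3355, 0.1797]
orientation: [-0.005, -2.218, 2.22]
contact_force: [-0.6, -0.8, -3.6]
grip_width: 0.0473
```

Emit:
{"op": "send_rows", "data": {
  "rows": "0 0 0 0 0.08 0;0 0 0 0 0.1 0;0 0 0 0 0.1 0;0 0 0 0 0.1 0;0 0 0 0 0.1 0;0 0 0 0 0.08 0;0 0 0 0 0.043 0;0 0 0 0 0 0;0 0 0 0 0 0"
}}

```text
clock: 12.5
tcp_pos: [0.5373, -0.3311, 0.1792]
orientation: [0.584, -1.879, 1.879]
contact_force: [0.1, -0.6, -3.2]
grip_width: 0.0473
```

```bash
python3 - <<'E'
from h import *
from bench import r
for n in ("side","top","wrist"):
    f=r.grab_frame(n);pickle.dump(f,open(f"pics/{n}8.pkl","wb"));cv2.imwrite(f"pics/{n}8.png",f["pixels"][:,:,::-1])
crop(ld("side8"),240,60,180,170,4,"pics/side8c.png")
o=r.get_obs();print(o["clock"],o["tcp_pos"],o["joints"].round(3),o["contact_force"]);print(R.from_rotvec(o["orientation"]).as_matrix().round(3))
E
```

```text
12.65 [ 0.53644748 -0.33243708  0.18019233] [ 0.334  0.77   0.033  1.303  0.181  1.637 -1.247] [-0.04221563 -0.58198425 -2.49291242]
[[-0.825 -0.566 -0.   ]
 [ 0.001 -0.    -1.   ]
 [ 0.566 -0.825  0.001]]
```

View pics/side8c.png

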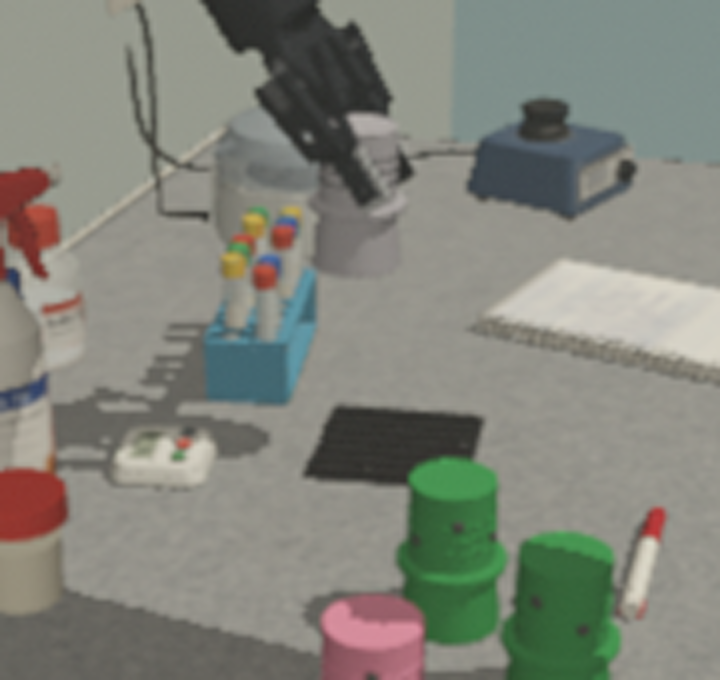

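View pics/wrist8.png

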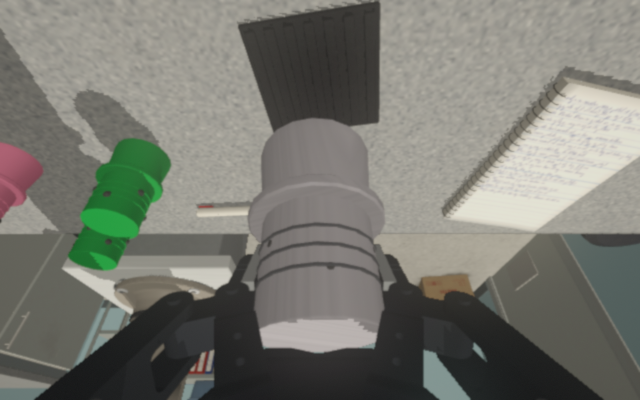

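View pics/top8.png

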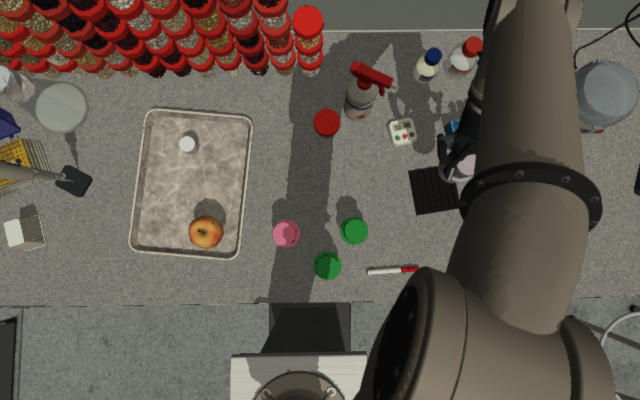

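```bash
python3 - <<'E'
from h import *
crop(ld("side8"),300,80,60,60,10,"pics/c9.png");crop(ld("wrist8"),230,0,170,135,4,"pics/c10.png")
E
```

```text
(no output)
```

View pics/c9.png

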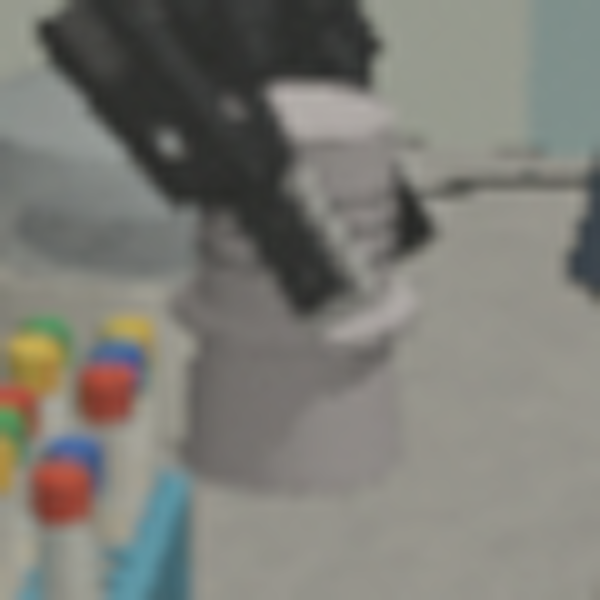

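View pics/c10.png

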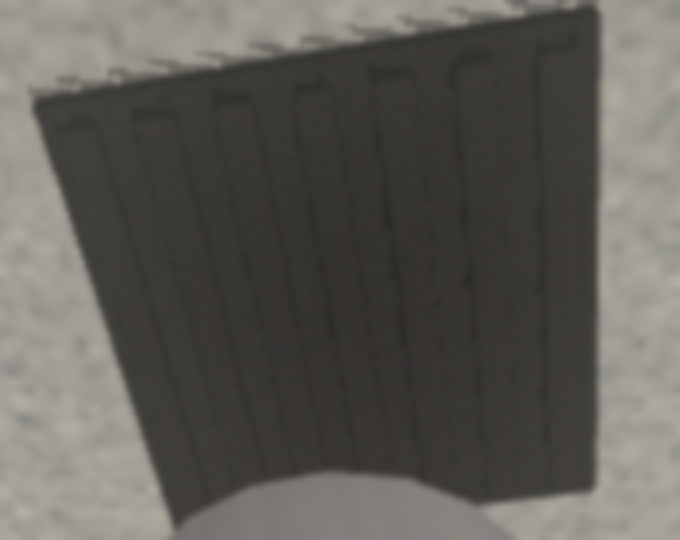

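```bash
python3 - <<'E'
from fit import *
from bench import r
np.set_printoptions(precision=4,suppress=True)
w=ld("wrist8");s=ld("side8")
obs=[(w,41e-3,.032,"L",249),(w,41e-3,.032,"R",385),(w,0,.0295,"T",119.5),
(s,0,.0295,"L",318.6),(s,0,.0295,"R",340.1),(s,0,.0295,"B",129.2),(s,.041,.032,"L",317.4),(s,.041,.032,"R",341.8),(s,.092,.025,"R",339.6),(s,.092,.025,"T",88.1)]
x,res=fit(obs,[.56,-.33,.13,0]);print(x,np.degrees(x[3]),res)
o=r.get_obs();print(x[:3]-o["tcp_pos"])
C=np.array([atz(w,230+u/4,v/4,.007) for u,v in [(36,100),(598,8),(595,490)]]);print(C,(C[0]+C[2])/2,np.linalg.norm(C[0]-C[1]),np.linalg.norm(C[2]-C[1]))
t=ld("top8");print("slug",atz(t,188,144,.038))
E
```

```text
[ 0.5598 -0.332   0.1322  0.0089] 0.507138988386589 [-0.0008 -0.0123 -0.0484 -0.3587  0.6061  0.1209 -0.2119  0.1956  0.0477
 -0.2768]
[ 0.0233  0.0004 -0.048 ]
[[ 0.5825 -0.2723  0.007 ]
 [ 0.5978 -0.3767  0.007 ]
 [ 0.4924 -0.3926  0.007 ]] [ 0.5374 -0.3324  0.007 ] 0.10548360823624045 0.10661262700516287
slug [0.6473 0.2489 0.038 ]
```

Emit:
{"op": "send_rows", "data": {
  "rows": "-0.0056 -0.0005 -0.01 0 0.002 0;-0.0085 0 -0.02 0 0.002 0;-0.0085 0 -0.025 0 0.002 0;0 0 -0.025 0 0.002 0;0 0 -0.02 0 0 0;0 0 -0.012 0 0 0;0 0 -0.007 0 0 0;0 0 -0.002 0 0 0;0 0 0 0 0 0;0 0 0 0 0 0"
}}

```text
clock: 13.65
tcp_pos: [0.5145, -0.3332, 0.0592]
orientation: [0.589, -1.872, 1.874]
contact_force: [0.0, -0.0, -3.2]
grip_width: 0.0471
```

```bash
python3 - <<'E'
from h import *
from bench import r
for n in ("side","wrist"):
    f=r.grab_frame(n);pickle.dump(f,open(f"pics/{n}9.pkl","wb"));cv2.imwrite(f"pics/{n}9.png",f["pixels"][:,:,::-1])
crop(ld("side9"),285,100,90,90,7,"pics/side9c.png")
o=r.get_obs();print(o["clock"],o["tcp_pos"],o["joints"].round(3),o["contact_force"],o["tcp_pos"]+[.0233,.0004,-.048])
E
```

```text
13.75 [ 0.51441375 -0.33311434  0.0591    ] [ 0.347  0.874  0.026  1.407  0.191  1.438 -1.283] [-0.1951281  -0.17527905 -3.29168526] [ 0.53771375 -0.33271434  0.0111    ]
```

View pics/side9c.png

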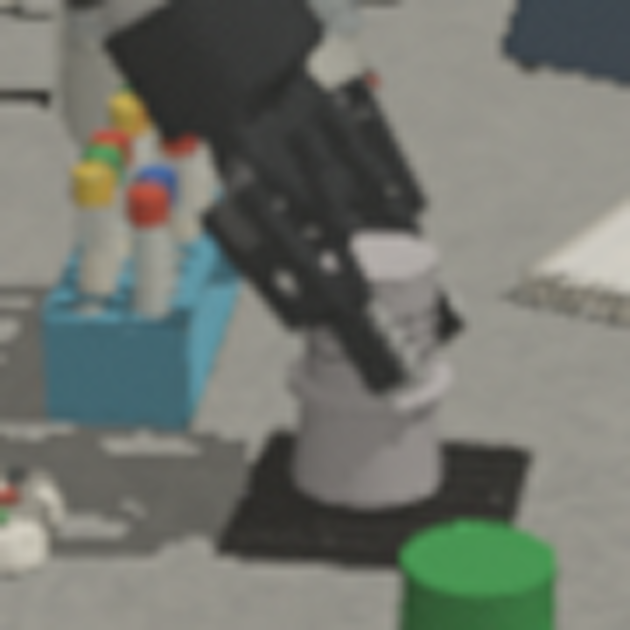

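View pics/wrist9.png

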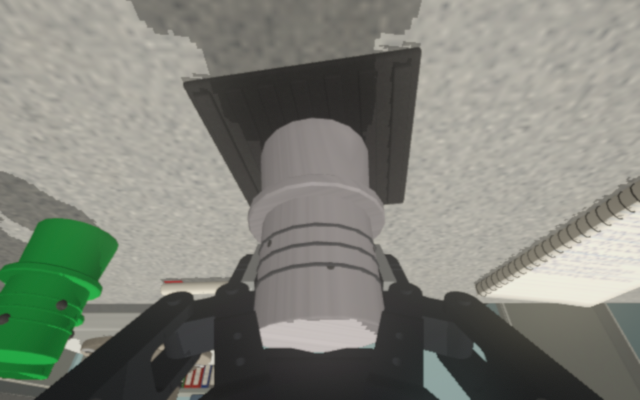

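Emit:
{"op": "send_rows", "data": {
  "rows": "0 0 -0.0015 0 0 0;0 0 -0.001 0 0 0;0 0 -0.001 0 0 0;0 0 0 0 0 0"
}}

```text
clock: 14.15
tcp_pos: [0.5138, -0.3329, 0.0546]
orientation: [0.59, -1.872, 1.872]
contact_force: [0.8, -0.2, -3.7]
grip_width: 0.0473
```

Emit:
{"op": "send_rows", "data": {
  "rows": "0 0 -0.0005 0 0 0;0 0 0 0 0 0"
}}

```text
clock: 14.35
tcp_pos: [0.5139, -0.3329, 0.0545]
orientation: [0.59, -1.872, 1.872]
contact_force: [-0.4, 0.3, -0.8]
grip_width: 0.0475
```

Emit:
{"op": "send_rows", "data": {
  "rows": "0 0 -0.0005 0 0 0;0 0 0 0 0 0"
}}

```text
clock: 14.55
tcp_pos: [0.514, -0.3329, 0.0544]
orientation: [0.59, -1.872, 1.872]
contact_force: [-1.7, 1.7, 3.2]
grip_width: 0.0476
```

Emit:
{"op": "send_rows", "data": {
  "rows": "0 0 0 0 0 0;0 0 0 0 0 0;0 0 0 0 0 0",
  "grip_force": 20
}}

```text
clock: 14.85
tcp_pos: [0.5139, -0.3329, 0.0544]
orientation: [0.59, -1.872, 1.872]
contact_force: [-0.9, 2.1, 5.7]
grip_width: 0.0471
```

Emit:
{"op": "send_rows", "data": {
  "rows": "0 0 0 0 0 0;0 0 0 0 0 0;0 0 0 0 0 0;0 0 0 0 0 0;0 0 0 0 0 0;0 0 0 0 0 0;0 0 0 0 0 0",
  "grip": 0.0854
}}

```text
clock: 15.55
tcp_pos: [0.5139, -0.3329, 0.0538]
orientation: [0.59, -1.872, 1.872]
contact_force: [-0.6, 0.8, 0.3]
grip_width: 0.0855
```

```bash
python3 - <<'E'
from h import *
from bench import r
for n in ("side","wrist"):
    f=r.grab_frame(n);pickle.dump(f,open(f"pics/{n}10.pkl","wb"));cv2.imwrite(f"pics/{n}10.png",f["pixels"][:,:,::-1])
crop(ld("side10"),285,100,90,90,7,"pics/side10c.png")
o=r.get_obs();print(o["clock"],o["tcp_pos"],o["contact_force"])
E
```

```text
15.65 [ 0.51389387 -0.33292943  0.05379193] [0.46007309 0.03345707 1.16634351]
```

View pics/side10c.png

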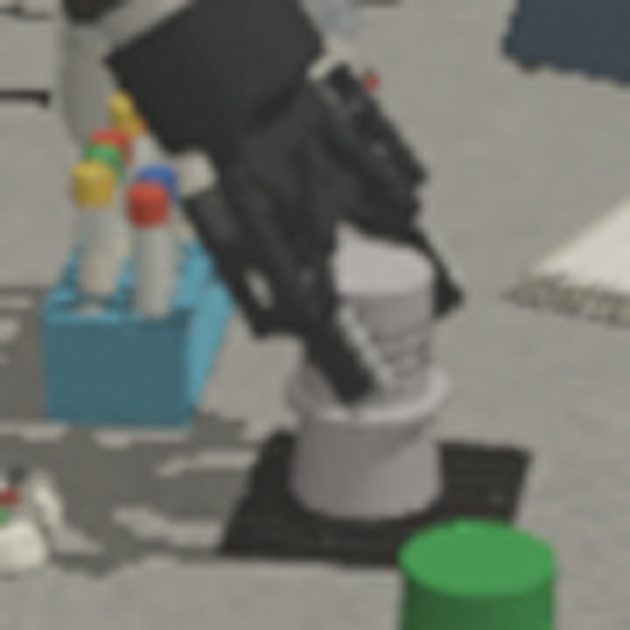

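View pics/wrist10.png

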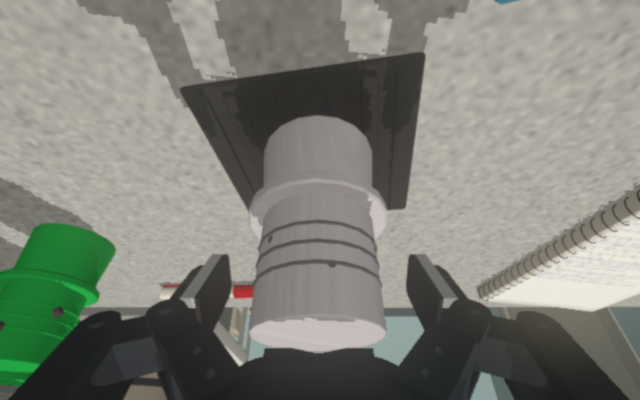

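Emit:
{"op": "send_rows", "data": {
  "rows": "0.004 0 0.006 0 0 0;0.0085 0 0.0125 0 0 0;0.0115 0 0.0165 0 0 0;0.0115 0 0.0165 0 0 0;0.0115 0 0.0165 0 0 0;0.0085 0 0.02 0 0 0;0.004 0 0.025 0 0 0;0 0 0.03 0 0 0;0 0 0.03 0 0 0;0 0.03 0.02 0 0 0;0 0.04 0.01 0 0 0;0 0.04 0 0 -0.08 0;0 0.04 0 0 -0.1 0;0 0.03 0 0 -0.1 0;0 0.01 0 0 -0.1 0;0 0 0 0 -0.1 0;0 0 0 0 0 0"
}}

```text
clock: 17.35
tcp_pos: [0.5719, -0.1431, 0.2589]
orientation: [0.137, -2.154, 2.156]
contact_force: [-0.1, 0.5, 0.0]
grip_width: 0.0856
```

```bash
python3 - <<'E'
from h import *
from bench import r
for n in ("side","top","wrist"):
    f=r.grab_frame(n);pickle.dump(f,open(f"pics/{n}11.pkl","wb"));cv2.imwrite(f"pics/{n}11.png",f["pixels"][:,:,::-1])
o=r.get_obs();print(o["clock"],o["tcp_pos"],o["contact_force"])
E
```

```text
17.5 [ 0.57375102 -0.14316455  0.25721638] [ 0.76501328  1.01888628 -1.46224457]
```

View pics/side11.png

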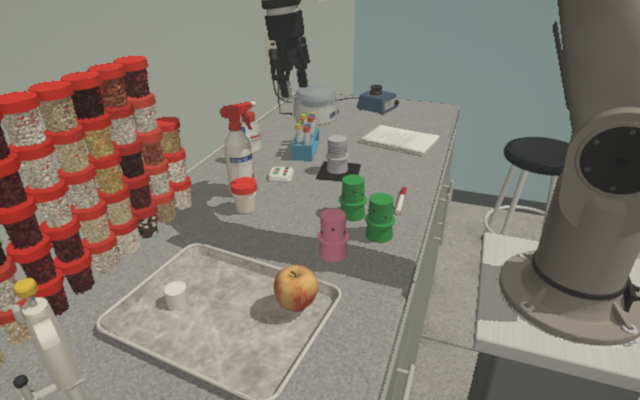

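View pics/top11.png

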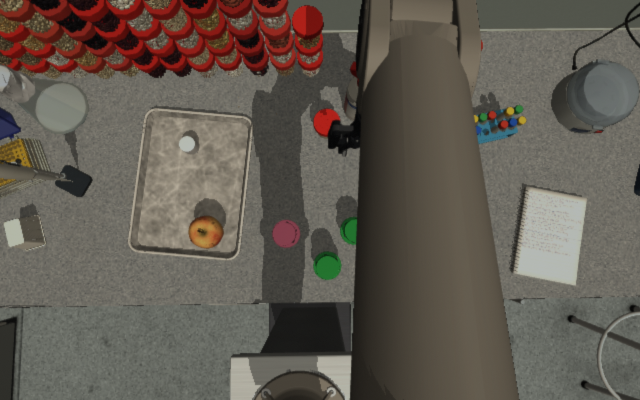

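View pics/wrist11.png

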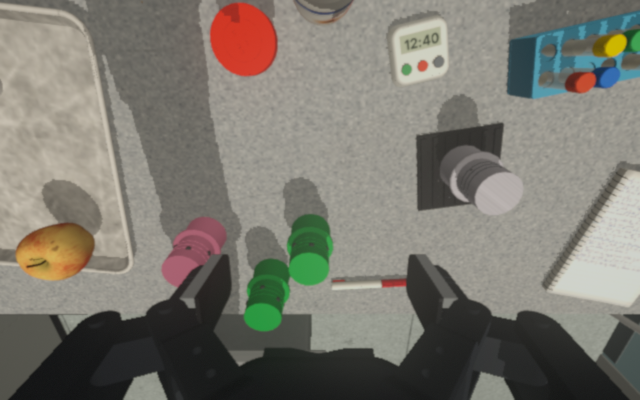

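```bash
python3 - <<'E'
from h import *
crop(ld("wrist11"),405,110,130,115,6,"pics/c12.png");crop(ld("side11"),305,125,70,65,9,"pics/c13.png")
E
```

```text
(no output)
```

View pics/c12.png

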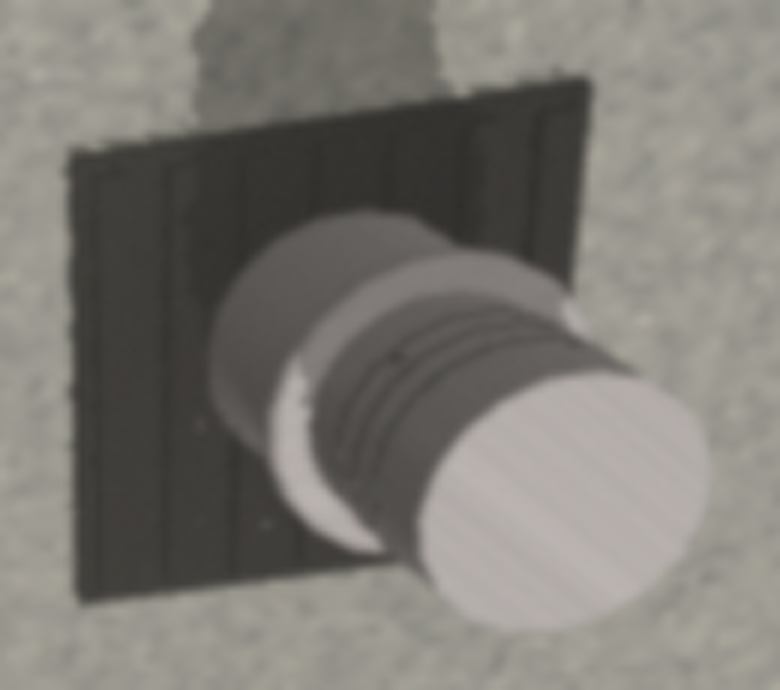

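View pics/c13.png

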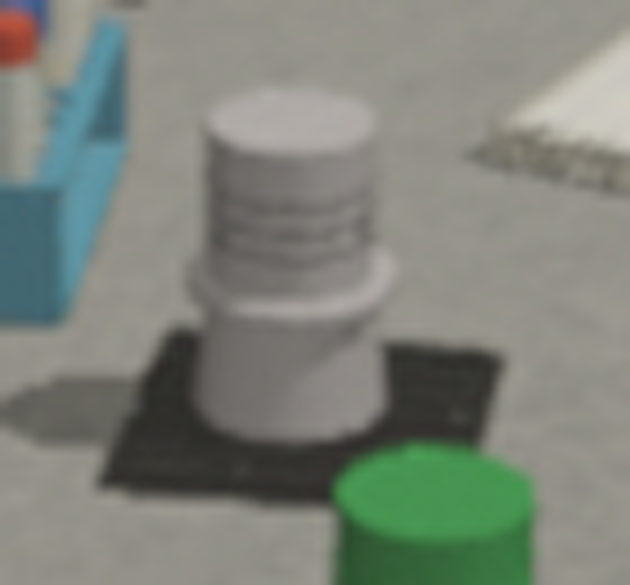

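```bash
python3 - <<'E'
from fit import *
np.set_printoptions(precision=4,suppress=True)
w=ld("wrist11");s=ld("side11")
S=lambda u:305+u/9
V=lambda v:125+v/9
obs=[(s,0.0,.0295,"L",S(193)),(s,0,.0295,"R",S(387)),(s,0,.0295,"B",V(441)),(s,.092,.025,"L",S(204)),(s,.092,.025,"R",S(378)),(s,.092,.025,"T",V(86)),
(w,0,.0295,"L",405+210/6),(w,0,.0295,"T",110+211/6),(w,.092,.025,"R",405+710/6),(w,.092,.025,"B",110+632/6)]
x,res=fit(obs,[.54,-.33,.007,0]);print(x,np.degrees(x[3]),res)
# mat corners: wrist TL,TR,BL ; side 4 corners
C=np.array([atz(w,405+u/6,110+v/6,.007) for u,v in [(70,155),(592,78),(80,602)]]);print("mat wrist",(C[1]+C[2])/2)
D=np.array([atz(s,S(u),V(v),.007) for u,v in [(505,350),(100,488)]]);print("mat side",D.mean(0))
E
```

```text
[ 0.5387 -0.335   0.004  -0.0014] -0.08179947284275974 [-0.0541 -0.2222  0.4486  0.2107 -0.2941  0.4425 -0.6108  0.0304  0.6911
  0.1875]
mat wrist [ 0.5363 -0.3295  0.007 ]
mat side [ 0.5279 -0.3212  0.007 ]
```

```bash
python3 - <<'E'
from fit import *
np.set_printoptions(precision=4,suppress=True)
w=ld("wrist11");s=ld("side11")
S=lambda u:305+u/9
V=lambda v:125+v/9
a=[(s,0.0,.0295,"L",S(193)),(s,0,.0295,"R",S(387)),(s,0,.0295,"B",V(441)),(s,.092,.025,"L",S(204)),(s,.092,.025,"R",S(378)),(s,.092,.025,"T",V(86))]
b=[(w,0,.0295,"L",405+210/6),(w,0,.0295,"T",110+211/6),(w,.092,.025,"R",405+710/6),(w,.092,.025,"B",110+632/6)]
for o in (a,b):
    g=lambda p:[ext(f,[p[0],p[1],.007,0],h,rad,k)-v for f,h,rad,k,v in o]
    q=least_squares(g,[.54,-.33],x_scale=.01);print(q.x,q.fun)
# overlay mat square predicted (centre .5368,-.3325,yaw from corners) in side
yaw=np.arctan2(.3781-.2721,.5975-.5827)
for c in [(.537,-.3325)]:
  sq=[[c[0]+np.cos(t)*.0778,c[1]+np.sin(t)*.0778,.007] for t in (np.radians(45-8.2)+np.arange(4)*np.pi/2)]
  q=proj(s,sq);print((q-[305,125])*9);q=proj(w,sq);print((q-[405,110])*6)
E
```

```text
[ 0.5375 -0.3316] [-0.0314 -0.118   0.085   0.2871 -0.1424 -0.0766]
[ 0.5401 -0.333 ] [-1.1279 -0.383   0.8796  0.4809]
[[ 47.1132 433.2039]
 [378.6418 509.9399]
 [529.0672 361.7553]
 [213.3327 295.36  ]]
[[167.4259  67.3056]
 [ 25.8931 545.2641]
 [479.9455 605.1997]
 [673.3504 142.5278]]
```

```bash
python3 - <<'E'
from fit import *
s=ld("side11")
im=cv2.resize(s["pixels"][125:190,305:375,::-1],None,fx=9,fy=9,interpolation=cv2.INTER_CUBIC)
for z,col in((.007,(0,255,255)),(0,(0,0,255))):
    c=(.537,-.3325);sq=[[c[0]+np.cos(t)*.0778,c[1]+np.sin(t)*.0778,z] for t in (np.radians(45+8.2)+np.arange(4)*np.pi/2)]
    q=(proj(s,sq)-[304.5,124.5])*9
    cv2.polylines(im,[q.astype(int)],True,col,1)
cv2.imwrite("pics/c14.png",im)
E
```

```text
(no output)
```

View pics/c14.png

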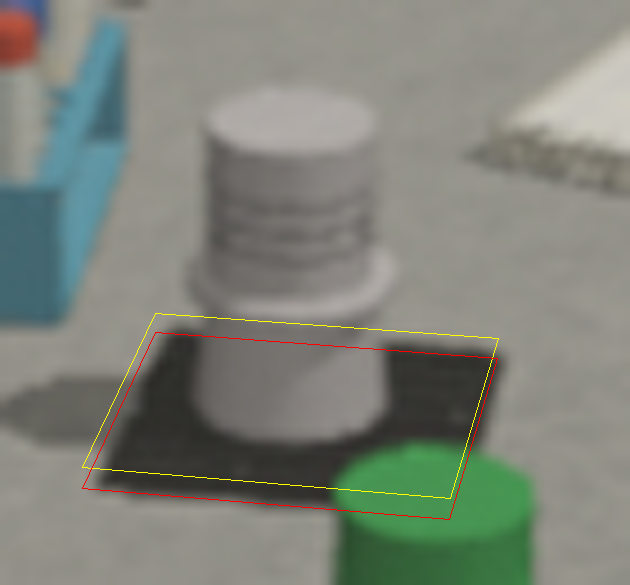

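Emit:
{"op": "send_rows", "data": {
  "rows": "0 0.03 0 0 -0.05 0;0 0.045 0 0 -0.04 0;0 0.045 0 0 0 0;0 0.045 0 0 0 0;0 0.045 0 0 0 0;0 0.03 0 0 0 0;0 0 0 0 0 0;0 0 0 0 0 0"
}}

```text
clock: 18.3
tcp_pos: [0.5739, 0.0977, 0.2561]
orientation: [0.049, -2.2, 2.201]
contact_force: [0.3, -0.6, -0.0]
grip_width: 0.0856
```

```bash
python3 - <<'E'
from h import *
from bench import r
f=r.grab_frame("top");pickle.dump(f,open("pics/top12.pkl","wb"))
o=r.get_obs();print(o["clock"],o["tcp_pos"])
crop(f,395,150,80,75,9,"pics/c15.png")
E
```

```text
18.35 [0.57400776 0.09618631 0.25613981]
```

View pics/c15.png

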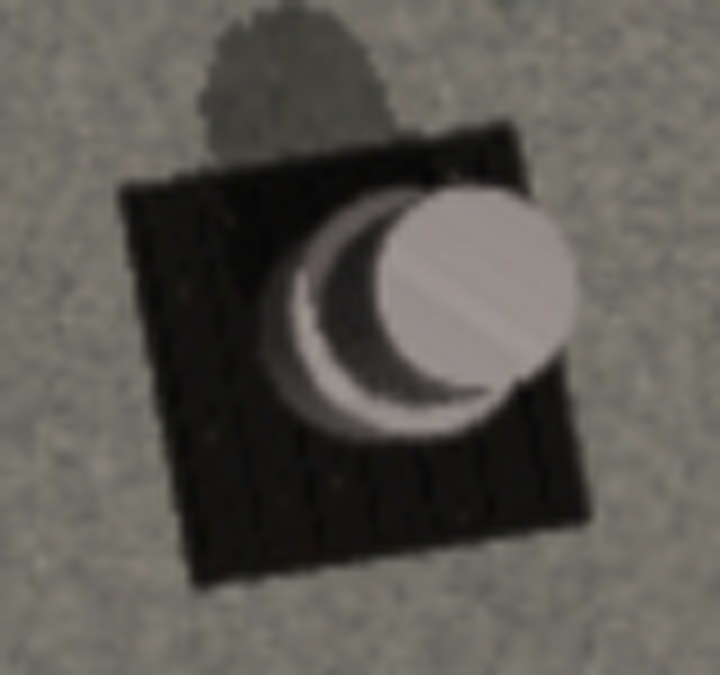

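```bash
python3 - <<'E'
from fit import *
np.set_printoptions(precision=4,suppress=True)
t=ld("top12");A=lambda u,v:(395+u/9,150+v/9)
C=np.array([atz(t,*A(u,v),.006) for u,v in [(119,187),(515,123),(592,520),(195,590)]]);print(C.mean(0))
print("top face",atz(t,*A(478,286),.099))
o=[(t,0,.0295,"L",A(262,0)[0]),(t,0,.0295,"B",A(0,439)[1]),(t,.041,.032,"L",A(291,0)[0]),(t,.041,.032,"B",A(0,438)[1]),(t,.092,.025,"L",A(376,0)[0]),(t,.092,.025,"R",A(578,0)[0]),(t,.092,.025,"T",A(0,184)[1]),(t,.092,.025,"B",A(0,388)[1])]
g=lambda p:[ext(f,[p[0],p[1],.007,0],h,rad,k)-v for f,h,rad,k,v in o]
q=least_squares(g,[.54,-.33],x_scale=.01);print(q.x,q.fun)
E
```

```text
[ 0.5365 -0.3333  0.006 ]
top face [ 0.5426 -0.3359  0.099 ]
[ 0.5426 -0.3364] [-0.5583  0.1565 -0.1446 -0.1819  0.0705  0.5703 -0.0785  0.1033]
```

```bash
python3 - <<'E'
from bench import r
print(r.hand_in()); print(r.get_obs()["clock"])
E
```

```text
the job is handed in; nothing more can be done
None
the job is handed in; nothing more can be done
```

The slug is out of the pot and standing in the tray, and the empty pot stands mouth down on the draining mat. I handed the job in at about 18.4 s.

**Rapping:** I gripped the steel pot above its collar and rapped it on the tray floor at about 0.15 m/s. Six strokes were made, though the second probably missed the floor. The slug dropped on the last one, and the held weight fell from about 4.5 N to 2.8 N. The highest force I sampled was about 90 N; peaks between readings were not recorded.

**Pot tilt:** The raps swung the pot about 35° in the grip. I tilted the tool back by the same amount before placing it, and the camera fit then showed the pot within about 0.5° of upright. I released it without disturbing it.

**Last checks:**
- **Slug:** It stands in the tray near (0.647, 0.249), and the gripper never touched it.
- **Pot position:** The top camera puts the pot about 6 mm off the mat centre (5 mm in x, 3 mm in y). This leaves about 20 mm of mat around the rim, so I left it.
- **Camera disagreement:** The cameras differed by a few millimetres. The side camera read mat and pot positions about 4 mm lower in x than the others.
- **Bystanders:** The cup, timer and marker looked unmoved in the last pictures; I did not measure them.

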